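# Hang up the belt guard and hold the wheel's belt tensioner back

## Robot

A 6-joint arm with a two-finger parallel gripper is mounted at the origin on the work surface. World frame = base frame: x ahead of the robot, y to its left, z up, the work surface at z = 0. Lengths are in mm, angles in rad, forces in N, time in s.
With the tool pointing down it reaches from about 275 to 750 mm from the base axis. Payload 10.2 kg.
Tool frame: the origin (TCP) lies midway between the tips of the shut fingers; the grasp point (between the pads) lies 19 mm behind it; z points along the fingers, y is the line along which they close (so a half turn about z gives the same grasp; the last joint's range is limited). The gripper opens to 85 mm and grips with 20 to 120 N. Pads are 22 mm wide; open, the fingers measure 114 mm over their backs; the gripper's body (76 mm by 85 mm) begins 54 mm behind the grasp point. The pads swing forward as they close: fully open they stand 13 mm farther back than shut.
Start: joints at [-1.39, 0.313, 1.498, -0, 1.331, -0.223], TCP at [206.269, -482.788, 231.294] pointing down, gripper open.
Joint ranges: [-2.94, 2.94], [-0.97, 2.17], [0.19, 2.56], [-1.23, 4.37], [0.02, 3.11], [-2.88, 2.88]. Speed limits (rad/s): [2.39, 2.39, 3.01, 3.14, 3.14, 3.14].

## Interface

Orientations are given as a unit quaternion [w, x, y, z].
In Python, from rig import ctrl gives the robot as it stands.
- The arm moves only by the tool send_rows, never from a script. Its argument "targets" is a list of rows, each a list of 7 numbers: the closure, from -1 (fully open) to 1 (shut), so that 0 is half open, then the shift along the tool's x, y, z in m, then the turn, a rotation vector about the tool's x, y, z in rad. In form: [[claw, dx, dy, dz, ax, ay, az], ...]. A call has exactly 10 rows; each row shifts and turns the commanded pose from where the row before left it, along the tool's axes as they then stand; what a row does not reach is not made up. A row lasts 1/8 s, in which the tool goes at most 62.5 mm and 10.7 degrees, less where a joint would pass 70% of its speed; a pose out of reach is approached as far as the arm can. A call with a gripper value outside its range is refused whole. The fingers move at their own pace and stop on an object; "squeeze" is the grip in N (left out, the last holds). Time passes only in rows, so rows that do not move let the fingers close, or fill a call up. It gives the time, the measured TCP pose, the force, the opening and the grip force at its end, in the units of the state.
- ctrl.sense(): the state, without advancing time (a new reading comes with each control period).
- ctrl.capture(name): name is "side" or "top"; returns a dict with "img" (420x560x3 uint8, red, green, blue), "camera_matrix" (3x3 intrinsics, pixels), "R" (3x3) and "t" (3): a world point X has camera coordinates R X + t. Camera axes: x right, y down, z forward; pixel columns grow to the right and rows downward; lengths in mm; the calibration is good to about 2 mm. A picture is of the moment at which its call begins. There is no depth.
- ctrl.finish_job(): hands the job in; it is judged then, once.
Trained networks look in a picture, given as the dict that the camera call returned (one of the last four; its "shot" number tells which), for a name from the list of things; names that differ only in an ending like _2 or _b are one class to them, and where a whole thing is asked for, a point or a joint stands for the part that bears it (a point fixed in the world has none). Each returns a list of dicts, best first, with "score" (0 to 1); they miss things now and then, are a little off and sometimes report something else, mostly with a low value. They report only what shows in the picture. A call takes as long as a camera call.
- ctrl.boxes_of(query, picture): "extent" ([left, top, width, height] in pixels, round what is visible of it).
- ctrl.landmark_of(query, picture): "point" ([column, row] in pixels: a listed point, or the origin of a listed thing).
The state is a dict: "time_s": time; "joints": joint angles; "dq": joint speeds; "tau": joint torques, N m; "eef_pos": TCP position; "ee_rot": TCP orientation; "force": force on the tool from outside, world axes, zero at the start; "wrist_torque": the same for the moment, N m; "grip_width": opening from 0.0 (shut) to 1.0 (fully open); "grip_force": force on a finger pad.
Only numpy, scipy, OpenCV 4.12 (cv2) and the standard library are available. Lean on these libraries where they do the work, as an engineer would, in place of code of your own. Each camera call takes 0.05 s, during which the arm holds its last target. There are 200 camera calls.

## Task

I want to put a new belt on the little pottery wheel's drive: first hang the white belt guard over the drying rail, so that it straddles the bar and hangs free, and let go of it. Then, with the gripper, push the sprung tensioner arm back by its roller, well past its ratchet click, and hold it there: the click does not lock, so finish while still holding it compressed, without letting go. Leave the cup, the jar and the bowl where they are.

Things in the scene. Friction and masses are not known exactly. Their poses are not given: they have to be found in the camera images.
- guard: White cover, an inverted U: 44 mm across (own x), 100 long (own y), two legs 4 thick and 85 tall, gap between them 36, crown 4 thick. On the crown a wooden grip 14 wide (x), 64 long (y), 40 high; total height 129. About 0.15 to 0.29 kg. Starts standing on its legs on the bench. Origin: centre of its underside, level with the feet; z up through the grip.
- guard_grip (a point): The centre of the wooden grip on the guard, 109 mm above the guard's feet, 20 mm above the crown and 20 mm below the grip's top; axes as the guard's.
- guard_crown (a point): The centre of the underside of the guard's crown, 85 mm above its feet: this rests on the bar when the guard hangs; axes as the guard's.
- rail: Drying rail: a fixed steel stand, one level round bar of 16 mm diameter, 200 mm long along its own y, on two posts at its ends. Bar centre 142 mm above the bench, bar top 150 mm. Origin on the bench under the middle of the bar.
- rail_mid (a point): The middle of the bar, on its centre line; y runs along the bar, z up.
- tensioner (a joint): Angle (rad) of the sprung steel arm on the drive plate (220 x 220 x 8 mm, fixed). 0: at rest; grows as the roller is pushed back (clockwise from above) to the hard stop at 0.6. Spring at the roller: 6.5 N at 0, 13 N at 0.6. A sprung pawl rides over a tooth from 0.16, up to 4 N extra, tips over at 0.28 and has clicked home by 0.40. It does not lock: let go, the arm springs back to 0.
- roller (a point): Centre of the tensioner's roller: upright black cylinder, diameter 26 mm, from 26 to 78 mm above the bench, at the free end of the arm; this point is 52 mm up and circles the pivot at 120 mm. Own y points from pivot to roller; pushing back moves it along own +x. In front of it (own -x) is free room for closed fingers; nothing on the drive is above 82 mm.
- pivot (a point): The axis of the tensioner arm's pivot, 52 mm above the bench, at the end of the arm away from the roller.
- cup: Bystander: white plastic cup, 72 mm across, 75 mm tall; origin at the centre of its foot.
- jar: Bystander: amber glass jar with white cap, 60 mm across, 75 mm tall; origin at the centre of its foot.
- bowl: Bystander: white ceramic bowl, 100 mm across, 40 mm tall, beyond the work; origin at the centre of its foot.

How it is judged (in metres and radians):
On the way, in this order (a step that is already met when the one before it is completed fails the run):
1. the guard hangs over the bar, let go (x of guard_crown in the frame of rail_mid between -0.022 and 0.022 m and y of guard_crown in the frame of rail_mid between -0.1 and 0.1 m and z of guard_crown in the frame of rail_mid between 0 and 0.02 m and angle between guard's own z axis and vertical below 0.6 rad and linear speed of guard below 0.05 m/s and contact force between guard and rail above 0.5 N and contact force between each of the arm, the fingers and guard below 0.1 N), for 0.3 s.
2. the tensioner arm is pushed past its click by the gripper (value of joint tensioner above 0.4 rad and contact force between any of the fingers, the arm and tensioner above 4 N), for 0.2 s.
At the end, for the whole second after the job is handed in: Guard hanging on the bar, untouched and at rest: crown centre within 22 mm sideways and 100 mm lengthwise of the bar's middle, 0 to 20 mm above its centre line, leaning under 0.6 rad. Tensioner still, past 0.40 rad, gripper pressing it with over 4 N. Bystanders moved under 30 mm (all of step 1 and all of step 2 and velocity of joint tensioner between -0.1 and 0.1 rad/s); the arm keeps its last pose, push and grip.
It fails at once if the cup is moved more than 30 mm (distance of cup from where it was at the start of the episode above 0.03 m).
It fails at once if the jar is moved more than 30 mm (distance of jar from where it was at the start of the episode above 0.03 m).
It fails at once if the bowl is moved more than 30 mm (distance of bowl from where it was at the start of the episode above 0.03 m).
It also fails if it takes over 53 s, if anything falls off the work surface, if the arm or the gripper's body presses on something with over 40 N, if the wrist force passes 120 N, or if a joint passes its speed limit or range.

## Working session

There is one attempt and no reset: what is moved stays moved. The work goes in short steps, Python scripts to look and compute and a tool call to move; the robot and the scene stay as the last step left them, time stands still between calls to the robot, and variables do not carry over. Pictures are saved under pics/ and viewed, at most 10 in all, crops included, and the job is handed in when it is done.

Besides the shell and the picture viewer there is one more tool, called as name([rows], argument=value, ...), one row to a line, values as JSON. send_rows: Moves the arm, as the interface text tells. Its arguments: {"type":"object","properties":{"targets":{"type":"array"},"squeeze":{"type":"number"}},"required":["targets"]}

```bash
mkdir -p pics
cat > h.py <<'E'
import numpy as np, cv2
from rig import ctrl
def P(c): return c["camera_matrix"]@np.c_[c["R"],c["t"]]
def tri(ca,a,cb,b):
    X=cv2.triangulatePoints(P(ca),P(cb),np.array(a,float).reshape(2,1),np.array(b,float).reshape(2,1)); return (X[:3]/X[3]).ravel()
def onz(c,p,z):
    d=c["R"].T@np.linalg.solve(c["camera_matrix"],[p[0],p[1],1]); o=-c["R"].T@c["t"]; return o+d*(z-o[2])/d[2]
def proj(c,X):
    q=P(c)@np.r_[X,1]; return q[:2]/q[2]
E
python3 - <<'E'
from h import *
s=ctrl.capture("side");t=ctrl.capture("top")
for n,c in(("side",s),("top",t)): cv2.imwrite(f"pics/{n}0.png",c["img"][:,:,::-1]); print(n,"cam at",(-c["R"].T@c["t"]).round())
for q in ["guard","guard_grip","guard_crown","rail","rail_mid","roller","pivot","cup","jar","bowl"]:
    r=[ctrl.landmark_of(q,c)[:2] for c in(s,t)]
    print(q,[[(np.round(d["point"]),round(d["score"],2)) for d in x] for x in r], tri(s,r[0][0]["point"],t,r[1][0]["point"]).round() if r[0] and r[1] else "")
print(ctrl.sense())
E
```

```text
side cam at [532. 456. 649.]
top cam at [ 566.  -27. 1197.]
guard [[(array([290., 256.]), 0.59)], [(array([273., 223.]), 0.27)]] [597.   2.   2.]
guard_grip [[(array([293., 225.]), 0.96)], [(array([274., 219.]), 0.85)]] [601.  -2.  98.]
guard_crown [[(array([292., 228.]), 0.61)], [(array([272., 222.]), 0.66)]] [597.   3.  96.]
rail [[(array([243., 396.]), 0.81)], [(array([165., 210.]), 0.62)]] [623. 289.  21.]
rail_mid [[(array([233., 366.]), 0.59)], [(array([151., 209.]), 0.75)]] [624. 289. 146.]
roller [[(array([336., 171.]), 0.94)], [(array([349., 247.]), 0.84)]] [ 536. -191.   79.]
pivot [[(array([318., 143.]), 0.64)], [(array([395., 227.]), 0.82)]] [ 590. -312.   55.]
cup [[(array([372., 280.]), 0.56)], [(array([261., 285.]), 0.86)]] [433.  31.  14.]
jar [[(array([354., 343.]), 0.69)], [(array([212., 274.]), 0.73)]] [456. 162.  10.]
bowl [[(array([180., 257.]), 0.83), (array([292., 225.]), 0.21)], [(array([252., 145.]), 0.88)]] [808.  62.  15.]
{'time_s': 1.1, 'joints': array([-1.39039079e+00,  3.12884268e-01,  1.49770408e+00,  4.75483910e-05,
        1.33098653e+00, -2.23388869e-01]), 'dq': array([-0.00039173, -0.00178296, -0.00074222, -0.00126558,  0.0004822 ,
       -0.00029819]), 'tau': array([-1.54867743e-03, -4.12171662e+01, -2.59899527e+01, -2.85418673e-04,
        5.84064655e-04, -7.78577714e-06]), 'eef_pos': array([ 206.28507566, -482.78543312,  231.30069144]), 'ee_rot': array([9.38118015e-06, 9.79689031e-01, 2.00522824e-01, 2.28975897e-05]), 'force': array([ 0.98781189, -0.55875447, -0.03208349]), 'wrist_torque': array([ 0.07991012,  0.01872006, -0.02337077]), 'grip_force': 0.0, 'grip_width': 1.0032010329403263}
```

View pics/side0.png

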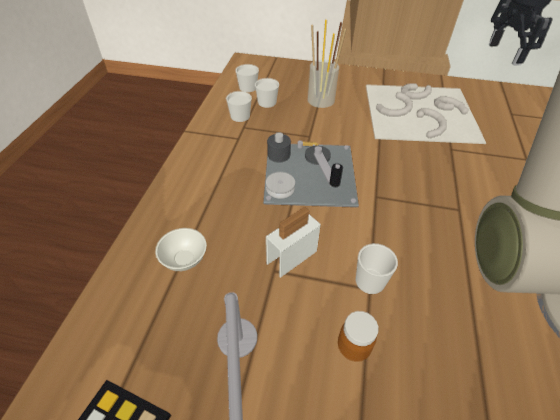

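View pics/top0.png

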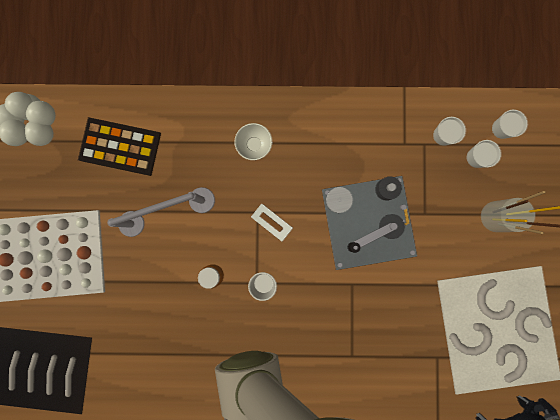

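The side view shows the guard at about (293,240), the rail at about (235,360) and the drive at (310,175). In the top view the guard is at (272,222), the bar runs from (110,223) to (197,197), and the roller is at (354,247). Next I'll measure the axes.

Run:
```python
from h import *
t=ctrl.capture("top");s=ctrl.capture("side");im=t["img"].astype(int)
a=cv2.resize(t["img"][190:255,240:305],(400,400),interpolation=cv2.INTER_CUBIC)
b=cv2.resize(t["img"][170:250,95:225],(650,400),interpolation=cv2.INTER_CUBIC)[:, :400+0]
b=cv2.resize(t["img"][155:250,95:220],(395,300),interpolation=cv2.INTER_CUBIC)
d=cv2.resize(t["img"][170:275,315:425],(395,377),interpolation=cv2.INTER_CUBIC)
o=np.zeros((400,800,3),np.uint8);o[:,:400]=a;o[:377,405:]=d
cv2.imwrite("pics/c1.png",o[:,:,::-1])
hsv=cv2.cvtColor(t["img"],cv2.COLOR_RGB2HSV)
def rect(mask,x0,y0,x1,y1,z):
    m=np.zeros(mask.shape,np.uint8);m[y0:y1,x0:x1]=mask[y0:y1,x0:x1]
    n,l,st,ce=cv2.connectedComponentsWithStats(m);k=1+np.argmax(st[1:,4]);
    pts=np.argwhere(l==k)[:,::-1]
    W=np.array([onz(t,p,z)[:2] for p in pts],np.float32);print(len(pts),"rect",cv2.minAreaRect(W), "mean",W.mean(0));c,v=np.linalg.eigh(np.cov(W.T));print("axis deg",np.degrees(np.arctan2(v[1,1],v[0,1])), "px",pts.min(0),pts.max(0))
rect((hsv[...,1]<60)&(hsv[...,2]>150),245,195,300,250,89)
v=hsv[...,2]
rect((hsv[...,1]<90)&(hsv[...,2]<190),100,180,225,240,142)
for c,n in((s,"side"),(t,"top")):
  print(n,[ (q,np.round(ctrl.boxes_of(q,c)[0]["extent"])) for q in ["guard","rail"]])
```

```text
534 rect ((596.8740234375, 4.4638214111328125), (99.44010162353516, 43.52695083618164), 52.378761291503906) mean [596.3335     4.011221]
axis deg 52.41254588358598 px [251 204] [291 240]
1509 rect ((614.2357788085938, 264.8311767578125), (61.62380599975586, 261.1352844238281), 18.828548431396484) mean [620.3823  263.46582]
axis deg 108.33735551261124 px [107 187] [214 236]
side [('guard', array([264., 207.,  54.,  69.])), ('rail', array([219., 294.,  34., 126.]))]
top [('guard', array([249., 201.,  40.,  38.])), ('rail', array([106., 185., 110.,  50.]))]
```

View pics/c1.png

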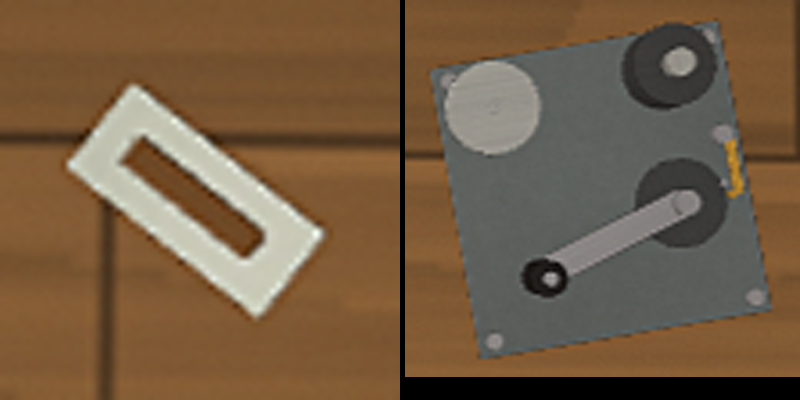

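```bash
cat >> h.py <<'E'
from scipy.spatial.transform import Rotation as Ro
def go(p,yaw=None):
    "tool-frame shift (m) to p after turn az (rad) that puts tool x at yaw (deg)"
    s=ctrl.sense();q=s["ee_rot"];R=Ro.from_quat(q[[1,2,3,0]]).as_matrix()
    cur=np.degrees(np.arctan2(R[1,0],R[0,0]));az=0
    if yaw is not None:
        az=-((yaw-cur+90)%180-90); R=R@Ro.from_rotvec([0,0,np.radians(az)]).as_matrix()
    print("t",round(s["time_s"],2),"pos",s["eef_pos"].round(1),"yaw",cur.round(1),"zaxis",R[:,2].round(3),"az",np.radians(az).round(4),"shift",(R.T@(np.array(p)-s["eef_pos"])/1000).round(4),"F",s["force"].round(1),"grip",s["grip_width"].round(3),s["grip_force"].round(1),"j",s["joints"].round(2))
E
python3 - <<'E'
from h import *
t=ctrl.capture("top")
g=cv2.cvtColor(t["img"],cv2.COLOR_RGB2GRAY)[175:245,95:225]
L=cv2.createLineSegmentDetector().detect(g)[0][:,0]
for l in L:
    l=l+[95,175,95,175]
    if np.hypot(l[2]-l[0],l[3]-l[1])>35:
        A,B=onz(t,l[:2],142),onz(t,l[2:],142);print(l.round(1),A.round(),B.round(),np.degrees(np.arctan2(*(B-A)[1::-1]))%180)
cv2.imwrite("pics/rail.png",cv2.resize(t["img"][175:245,95:225],(780,420),interpolation=cv2.INTER_CUBIC)[:,:,::-1])
print("roller",onz(t,(355.4,247.4),78),"pivot",onz(t,(392.7,226.5),52))
go([597,4,220],52.4)
E
```

```text
[112.  223.4 189.5 197.3] [588. 383. 142.] [653. 199. 142.] 109.2432103892836
[223.1 213.3 144.4 212.6] [615. 118. 142.] [615. 306. 142.] 89.99744320669178
[ 98.1 209.  134.4 208.9] [623. 417. 142.] [624. 330. 142.] 90.66076945619598
roller [ 535.33190389 -207.70566421   78.        ] pivot [ 589.29028776 -307.95566365   52.        ]Traceback (most recent call last):
  File "<stdin>", line 11, in <module>
  File "h.py", line 17, in go
    print("t",round(s["time_s"],2),"pos",s["eef_pos"].round(1),"yaw",cur.round(1),"zaxis",R[:,2].round(3),"az",np.radians(az).round(4),"shift",(R.T@(np.array(p)-s["eef_pos"])/1000).round(4),"F",s["force"].round(1),"grip",s["grip_width"].round(3),s["grip_force"].round(1),"j",s["joints"].round(2))
                                                                                                                                                                                                                             ^^^^^^^^^^^^^^^^^^^^^
AttributeError: 'float' object has no attribute 'round'
```

View pics/rail.png

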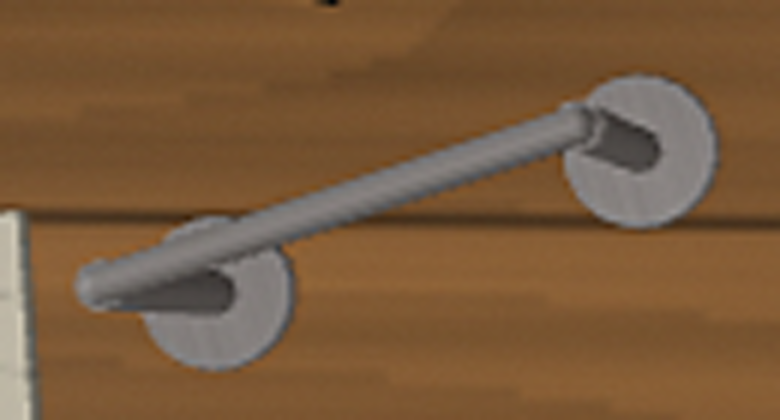

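The crop shows the bar's ends at about (110.8,222.3) and (192.5,195.8) px, and the feet at (131.3,223.8) and (201.7,200.2).

```bash
sed -i 's/s\["grip_width"\].round(3),s\["grip_force"\].round(1)/np.round(s["grip_width"],3),np.round(s["grip_force"],1)/' h.py
python3 - <<'E'
from h import *
t=ctrl.capture("top")
for a,b,z in (((110.8,222.3),(192.5,195.8),142),((131.3,223.8),(201.7,200.2),4)):
    A,B=onz(t,a,z),onz(t,b,z);print(A.round(),B.round(),((A+B)/2).round(1),np.linalg.norm(A-B),np.degrees(np.arctan2(*(A-B)[1::-1])))
go([597,4,200],52.4)
E
```

```text
[591. 386. 142.] [656. 192. 142.] [623.7 289.  142. ] 204.69571354870124 108.58965941979936
[591. 384.   4.] [656. 195.   4.] [623.6 290.    4. ] 200.02917592459715 109.14572367042955
t 1.5 pos [ 206.3 -482.8  231.3] yaw 23.1 zaxis [-0. -0. -1.] az -0.5107 shift [0.6241 0.0126 0.0313] F [-0.8  0.4 -0.7] grip 1.002 0.0 j [-1.39  0.31  1.5  -0.    1.33 -0.22]
```

send_rows([
  [-0.3, 0, 0, 0, 0, 0, -0.17],
  [-0.3, 0, 0, 0, 0, 0, -0.17],
  [-0.3, 0, 0, 0, 0, 0, -0.1707],
  [-0.3, 0.05, 0.001, 0, 0, 0, 0],
  [-0.3, 0.05, 0.001, 0, 0, 0, 0],
  [-0.3, 0.05, 0.001, 0, 0, 0, 0],
  [-0.3, 0.05, 0.001, 0, 0, 0, 0],
  [-0.3, 0.05, 0.001, 0, 0, 0, 0],
  [-0.3, 0.05, 0.001, 0, 0, 0, 0],
  [-0.3, 0.05, 0.001, 0, 0, 0, 0],
], squeeze=50)

```text
time_s: 2.75
eef_pos: [426.3, -208.4, 231.5]
ee_rot: [0.0, 0.897, 0.441, 0.0]
force: [0.3, -0.7, -0.2]
grip_width: 0.648
grip_force: 0.0
```

send_rows([
  [-0.3, 0.05, 0.001, 0.005, 0, 0, 0],
  [-0.3, 0.05, 0.001, 0.005, 0, 0, 0],
  [-0.3, 0.05, 0.001, 0.005, 0, 0, 0],
  [-0.3, 0.05, 0.001, 0.005, 0, 0, 0],
  [-0.3, 0.04, 0.001, 0.005, 0, 0, 0],
  [-0.3, 0.034, 0.001, 0.005, 0, 0, 0],
  [-0.3, 0, 0, 0, 0, 0, 0],
  [-0.3, 0, 0, 0, 0, 0, 0],
  [-0.3, 0, 0, 0, 0, 0, 0],
  [-0.3, 0, 0, 0, 0, 0, 0],
])

```text
time_s: 4.0
eef_pos: [597.1, 3.0, 201.6]
ee_rot: [0.0, 0.897, 0.441, 0.0]
force: [0.1, 0.3, 0.4]
grip_width: 0.65
grip_force: 0.0
```

Run:
```python
from h import *
go([597,4,97],52.4)
```

```text
t 4.0 pos [597.1   3.  201.6] yaw 52.3 zaxis [ 0. -0. -1.] az -0.001 shift [ 0.0007 -0.0007  0.1046] F [0.1 0.3 0.4] grip 0.65 0.0 j [-0.19  0.49  1.31 -0.    1.33  0.47]
```

send_rows([
  [-0.3, 0, 0, 0.025, 0, 0, 0],
  [-0.3, 0, 0, 0.025, 0, 0, 0],
  [-0.3, 0, 0, 0.02, 0, 0, 0],
  [-0.3, 0, 0, 0.02, 0, 0, 0],
  [-0.3, 0, 0, 0.014, 0, 0, 0],
  [-0.3, 0, 0, 0, 0, 0, 0],
  [1, 0, 0, 0, 0, 0, 0],
  [1, 0, 0, 0, 0, 0, 0],
  [1, 0, 0, 0, 0, 0, 0],
  [1, 0, 0, 0, 0, 0, 0],
])

```text
time_s: 5.25
eef_pos: [597.6, 3.6, 98.0]
ee_rot: [0.0, 0.897, 0.442, 0.0]
force: [-1.1, 0.3, 5.5]
grip_width: 0.155
grip_force: 51.1
```

send_rows([
  [1, 0, 0, 0, 0, 0, 0],
  [1, 0, 0, 0, 0, 0, 0],
  [1, 0, 0, 0, 0, 0, 0],
  [1, 0, 0, -0.01, 0, 0, 0],
  [1, 0, 0, -0.02, 0, 0, 0],
  [1, 0, 0, -0.03, 0, 0, 0],
  [1, 0, 0, -0.03, 0, 0, 0],
  [1, 0, 0, -0.03, 0, 0, 0],
  [1, 0, 0, -0.03, 0, 0, 0],
  [1, 0, 0, -0.03, 0, 0, 0],
])

```text
time_s: 6.5
eef_pos: [597.0, 3.7, 278.3]
ee_rot: [-0.0, 0.897, 0.441, -0.0]
force: [-0.3, -0.4, -2.5]
grip_width: 0.155
grip_force: 50.1
```

Run:
```python
from h import *
s=ctrl.capture("side");t=ctrl.capture("top")
cv2.imwrite("pics/lift.png",np.hstack([s["img"][100:400,150:450],t["img"][60:360,120:420]])[:,:,::-1])
go([623.7,289.5,295],108.9)
```

```text
t 6.6 pos [598.1   3.5 280.5] yaw 52.4 zaxis [ 0.006 -0.001 -1.   ] az -0.9861 shift [ 0.2622  0.1169 -0.0147] F [ 0.5  0.9 -1.3] grip 0.153 50.3 j [-0.19  0.45  1.18  0.    1.51  0.47]
```

View pics/lift.png

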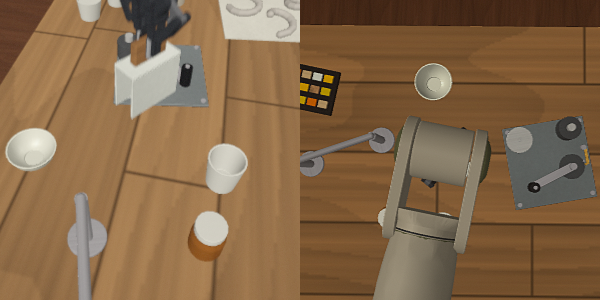

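The side view shows the guard held upright in the gripper, so I'll turn it and carry it over the rail.

send_rows([
  [1, 0, 0, 0, 0, 0, -0.14],
  [1, 0, 0, 0, 0, 0, -0.14],
  [1, 0, 0, 0, 0, 0, -0.14],
  [1, 0, 0, 0, 0, 0, -0.14],
  [1, 0, 0, 0, 0, 0, -0.14],
  [1, 0, 0, 0, 0, 0, -0.14],
  [1, 0, 0, 0, 0, 0, -0.146],
  [1, 0.02, 0.01, -0.003, 0, 0, 0],
  [1, 0.03, 0.015, -0.003, 0, 0, 0],
  [1, 0.03, 0.015, -0.003, 0, 0, 0],
])

```text
time_s: 7.85
eef_pos: [609.0, 93.1, 284.7]
ee_rot: [-0.001, 0.582, 0.813, -0.001]
force: [0.0, -0.6, -1.3]
grip_width: 0.154
grip_force: 50.2
```

send_rows([
  [1, 0.03, 0.013, -0.003, 0, 0, 0],
  [1, 0.03, 0.013, 0, 0, 0, 0],
  [1, 0.03, 0.013, 0, 0, 0, 0],
  [1, 0.03, 0.013, 0, 0, 0, 0],
  [1, 0.03, 0.013, 0, 0, 0, 0],
  [1, 0.02, 0.008, 0, 0, 0, 0],
  [1, 0.012, 0.004, 0, 0, 0, 0],
  [1, 0, 0, 0, 0, 0, 0],
  [1, 0, 0, 0, 0, 0, 0],
  [1, 0, 0, 0, 0, 0, 0],
])

```text
time_s: 9.1
eef_pos: [623.4, 288.6, 289.4]
ee_rot: [0.0, 0.582, 0.813, -0.0]
force: [-0.5, 0.3, -2.2]
grip_width: 0.154
grip_force: 50.2
```

Run:
```python
from h import *
s=ctrl.capture("side");t=ctrl.capture("top")
cv2.imwrite("pics/over.png",np.hstack([s["img"][120:,100:400],t["img"][100:400,50:350]])[:,:,::-1])
go([623.7,289.5,163],108.9)
```

```text
t 9.2 pos [623.3 288.9 289.5] yaw 108.8 zaxis [ 0. -0. -1.] az -0.0009 shift [0.0005 0.0005 0.1265] F [-0.1  0.2 -3. ] grip 0.155 50.2 j [ 0.26  0.68  0.78 -0.    1.68 -0.07]
```

View pics/over.png

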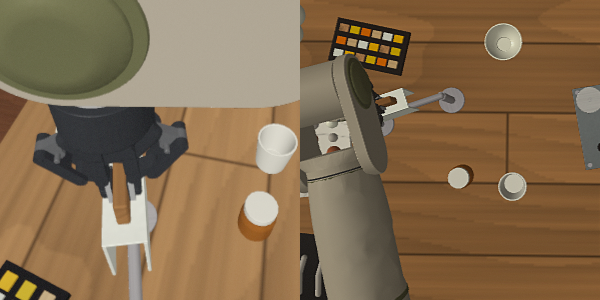

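The bar runs straight between the guard's legs in both views, so I'll lower it.

send_rows([
  [1, 0, 0, 0.02, 0, 0, 0],
  [1, 0, 0, 0.02, 0, 0, 0],
  [1, 0, 0, 0.018, 0, 0, 0],
  [1, 0, 0, 0.016, 0, 0, 0],
  [1, 0, 0, 0.014, 0, 0, 0],
  [1, 0, 0, 0.014, 0, 0, 0],
  [1, 0, 0, 0.012, 0, 0, 0],
  [1, 0, 0, 0.006, 0, 0, 0],
  [1, 0, 0, 0.002, 0, 0, 0],
  [1, 0, 0, 0, 0, 0, 0],
])

```text
time_s: 10.45
eef_pos: [623.3, 289.5, 167.6]
ee_rot: [0.0, 0.581, 0.814, 0.0]
force: [-0.8, 0.5, -2.1]
grip_width: 0.15
grip_force: 50.2
```

Run:
```python
from h import *
go([623.7,289.5,163],108.9)
```

```text
t 10.45 pos [623.3 289.5 167.6] yaw 108.9 zaxis [ 0.001  0.    -1.   ] az -0.0002 shift [-0.0001  0.0004  0.0046] F [-0.8  0.5 -2.1] grip 0.15 50.2 j [ 0.26  0.73  1.01  0.    1.4  -0.07]
```

send_rows([
  [1, 0, 0, 0.002, 0, 0, 0],
  [1, 0, 0, 0.002, 0, 0, 0],
  [1, 0, 0, 0.001, 0, 0, 0],
  [1, 0, 0, 0, 0, 0, 0],
  [0.6, 0, 0, 0, 0, 0, 0],
  [0.2, 0, 0, 0, 0, 0, 0],
  [-0.3, 0, 0, 0, 0, 0, 0],
  [-0.3, 0, 0, 0, 0, 0, 0],
  [-0.3, 0, 0, 0, 0, 0, 0],
  [-0.3, 0, 0, 0, 0, 0, 0],
])

```text
time_s: 11.7
eef_pos: [623.2, 289.4, 162.3]
ee_rot: [-0.0, 0.581, 0.814, -0.0]
force: [-0.7, -0.7, -0.2]
grip_width: 0.652
grip_force: 0.0
```

send_rows([
  [-0.3, 0, 0, 0, 0, 0, 0],
  [-0.3, 0, 0, -0.01, 0, 0, 0],
  [-0.3, 0, 0, -0.02, 0, 0, 0],
  [-0.3, 0, 0, -0.03, 0, 0, 0],
  [-0.3, 0, 0, -0.03, 0, 0, 0],
  [-0.3, 0, 0, -0.03, 0, 0, 0],
  [-0.3, -0.03, 0, 0, 0, 0, 0],
  [-0.3, -0.05, 0, 0, 0, 0, 0],
  [-0.3, -0.05, 0, 0, 0, 0, 0],
  [-0.3, -0.05, 0, 0, 0, 0, 0],
])

```text
time_s: 12.95
eef_pos: [681.8, 117.6, 283.3]
ee_rot: [0.0, 0.581, 0.814, 0.0]
force: [0.4, 0.0, 0.4]
grip_width: 0.643
grip_force: 0.0
```

Run:
```python
from h import *
s=ctrl.capture("side");t=ctrl.capture("top")
cv2.imwrite("pics/hung.png",np.hstack([s["img"][120:,100:400],t["img"][100:400,50:350]])[:,:,::-1])
for q in ["guard","guard_grip","guard_crown","rail_mid","roller","pivot"]:
    r=[ctrl.landmark_of(q,c)[:1] for c in(s,t)]
    print(q,[[(np.round(d["point"],1),round(d["score"],2)) for d in x] for x in r], tri(s,r[0][0]["point"],t,r[1][0]["point"]).round() if r[0] and r[1] else "")
go([480,-230,200])
```

```text
guard [[(array([234.6, 387.2]), 0.76)], [(array([158. , 208.3]), 0.69)]] [628. 294.  72.]
guard_grip [[(array([229.6, 358. ]), 0.94)], [(array([147.8, 209.9]), 0.66)]] [622. 289. 172.]
guard_crown [[(array([232.9, 360.8]), 0.9)], [(array([150.9, 206.3]), 0.74)]] [627. 287. 155.]
rail_mid [[], [(array([159.3, 205.7]), 0.26)]] 
roller [[(array([336.1, 174.5]), 0.62)], [(array([352.3, 245.8]), 0.61)]] [ 537. -203.   60.]
pivot [[(array([318.1, 145.8]), 0.76)], [(array([397. , 226.8]), 0.65)]] [ 590. -322.   40.]
t 13.65 pos [681.4 119.5 282.3] yaw 108.9 zaxis [-0.  0. -1.] az 0.0 shift [-0.2653 -0.3038  0.0823] F [-1.2 -0.   0.4] grip 0.647 0.0 j [ 0.    0.7   0.77  0.    1.67 -0.33]
```

View pics/hung.png

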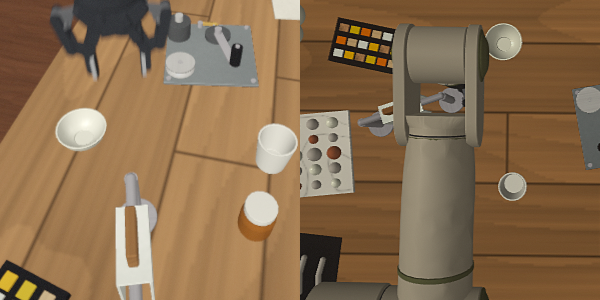

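The guard hangs across the bar, with its crown at about (132,250) in the left crop, and it has been let go. Next I'll shut the fingers, turn the tool and go round to the roller's front side.

send_rows([
  [1, 0, 0, 0, 0, 0, 0.1653],
  [1, 0, 0, 0, 0, 0, 0.1653],
  [1, 0, 0, 0, 0, 0, 0.1653],
  [1, 0, 0, 0, 0, 0, 0.1653],
  [1, 0, 0, 0, 0, 0, 0.1653],
  [1, 0, 0, 0, 0, 0, 0.1653],
  [1, 0, 0, 0, 0, 0, 0.1653],
  [1, 0, 0, 0, 0, 0, 0.1653],
  [1, 0, 0, 0, 0, 0, 0.1653],
  [1, 0, 0, 0, 0, 0, 0.1653],
])

```text
time_s: 14.9
eef_pos: [681.4, 119.2, 282.3]
ee_rot: [-0.0, 0.993, 0.121, 0.0]
force: [0.0, -0.5, -0.0]
grip_width: 0.001
grip_force: 0.0
```

Run:
```python
from h import *
go([478,-222,150],14.2)
```

```text
t 14.9 pos [681.4 119.2 282.3] yaw 13.9 zaxis [ 0.  0. -1.] az -0.0057 shift [-0.2809  0.2809  0.1323] F [ 0.  -0.5 -0. ] grip 0.001 0.0 j [0.   0.7  0.77 0.   1.67 1.33]
```

send_rows([
  [1, -0.028, 0.028, 0.013, 0, 0, -0.005],
  [1, -0.028, 0.028, 0.013, 0, 0, 0],
  [1, -0.028, 0.028, 0.013, 0, 0, 0],
  [1, -0.028, 0.028, 0.013, 0, 0, 0],
  [1, -0.028, 0.028, 0.013, 0, 0, 0],
  [1, -0.028, 0.028, 0.013, 0, 0, 0],
  [1, -0.028, 0.028, 0.013, 0, 0, 0],
  [1, -0.028, 0.028, 0.013, 0, 0, 0],
  [1, -0.028, 0.028, 0.013, 0, 0, 0],
  [1, -0.028, 0.028, 0.013, 0, 0, 0],
])

```text
time_s: 16.15
eef_pos: [479.5, -222.8, 152.1]
ee_rot: [0.0, 0.992, 0.126, 0.0]
force: [0.5, 0.0, 0.2]
grip_width: 0.003
grip_force: 0.0
```

send_rows([
  [1, 0, 0, 0.02, 0, 0, 0],
  [1, 0, 0, 0.02, 0, 0, 0],
  [1, 0, 0, 0.02, 0, 0, 0],
  [1, 0, 0, 0.01, 0, 0, 0],
  [1, 0, 0, 0, 0, 0, 0],
  [1, 0, 0, 0, 0, 0, 0],
  [1, 0, 0, 0, 0, 0, 0],
  [1, 0, 0, 0, 0, 0, 0],
  [1, 0, 0, 0, 0, 0, 0],
  [1, 0, 0, 0, 0, 0, 0],
])

```text
time_s: 17.4
eef_pos: [480.1, -221.9, 82.3]
ee_rot: [0.0, 0.992, 0.126, 0.0]
force: [0.5, -0.3, 0.3]
grip_width: -0.001
grip_force: 0.0
```

Run:
```python
from h import *
go([478,-222,40],14.2)
s=ctrl.capture("side");t=ctrl.capture("top")
cv2.imwrite("pics/pre.png",np.hstack([cv2.resize(s["img"][90:240,240:390],(400,400)),cv2.resize(t["img"][140:290,290:440],(400,400))])[:,:,::-1])
for q in ["roller","pivot"]:
    r=[ctrl.landmark_of(q,c)[:1] for c in(s,t)]
    print(q,r,[onz(c,x[0]["point"],52).round() for c,x in zip((s,t),r) if x])
```

```text
t 17.4 pos [ 480.1 -221.9   82.3] yaw 14.5 zaxis [ 0. -0. -1.] az 0.0046 shift [-0.0021 -0.0004  0.0423] F [ 0.5 -0.3  0.3] grip -0.001 0.0 j [-0.65  0.49  1.67  0.    0.99  0.66]
roller [[{'point': [334.7, 172.3], 'score': 0.77}], [{'point': [350.2, 243.7], 'score': 0.72}]] [array([ 538., -218.,   52.]), array([ 544., -199.,   52.])]
pivot [[{'point': [318.1, 141.9], 'score': 0.89}], [{'point': [395.7, 226.9], 'score': 0.66}]] [array([ 592., -322.,   52.]), array([ 588., -316.,   52.])]
```

View pics/pre.png

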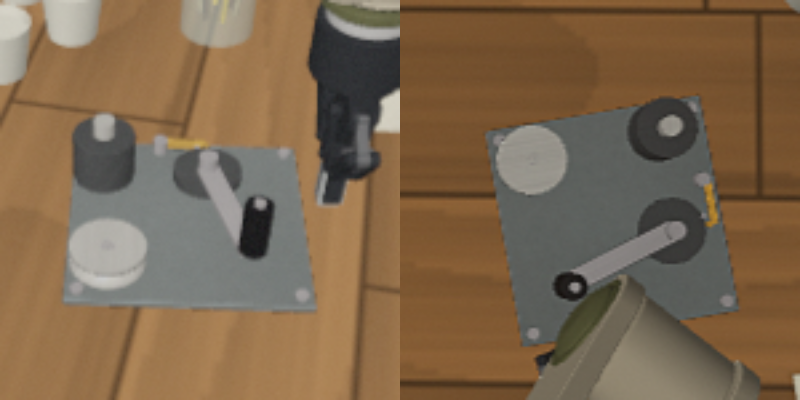

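The fingers are clear in front of the roller, which is at about (257,228) in the left crop. I'll go down and then push.

send_rows([
  [1, 0, 0, 0.015, 0, 0, 0],
  [1, 0, 0, 0.015, 0, 0, 0],
  [1, 0, 0, 0.012, 0, 0, 0],
  [1, 0.01, 0, 0, 0, 0, 0],
  [1, 0.01, 0, 0, 0, 0, 0],
  [1, 0.008, 0, 0, 0, 0, 0],
  [1, 0.008, 0, 0, 0, 0, 0],
  [1, 0.008, 0, 0, 0, 0, 0],
  [1, 0.008, 0, 0, 0, 0, 0],
  [1, 0, 0, 0, 0, 0, 0],
])

```text
time_s: 18.95
eef_pos: [529.0, -207.5, 39.5]
ee_rot: [-0.002, 0.992, 0.126, -0.003]
force: [-9.9, 2.5, 2.6]
grip_width: 0.0
grip_force: 4.5
```

Run:
```python
from h import *
go([570,-198.5,40])
```

```text
t 18.95 pos [ 529.  -207.5   39.5] yaw 14.5 zaxis [-0.006  0.003 -1.   ] az 0.0 shift [ 0.0419  0.0015 -0.0007] F [-9.9  2.5  2.6] grip 0.0 4.5 j [-0.58  0.62  1.56 -0.    0.96  0.74]
```

send_rows([
  [1, 0.006, 0, 0, 0, 0, 0],
  [1, 0.006, 0, 0, 0, 0, 0],
  [1, 0.006, 0, 0, 0, 0, 0],
  [1, 0.006, 0, 0, 0, 0, 0],
  [1, 0.006, 0, 0, 0, 0, 0],
  [1, 0.005, 0, 0, 0, 0, 0],
  [1, 0.003, 0, 0, 0, 0, 0],
  [1, 0.002, 0, 0, 0, 0, 0],
  [1, 0, 0, 0, 0, 0, 0],
  [1, 0, 0, 0, 0, 0, 0],
])

```text
time_s: 20.2
eef_pos: [567.0, -198.5, 39.2]
ee_rot: [-0.001, 0.992, 0.126, -0.003]
force: [-12.6, -1.8, -1.1]
grip_width: -0.004
grip_force: 5.8
```

Run:
```python
from h import *
go([570,-198.5,40])
s=ctrl.capture("side");t=ctrl.capture("top")
cv2.imwrite("pics/push.png",np.hstack([cv2.resize(s["img"][90:240,240:390],(400,400)),cv2.resize(t["img"][140:290,290:440],(400,400))])[:,:,::-1])
for q in ["roller","pivot","guard_crown"]:
    r=[ctrl.landmark_of(q,c)[:1] for c in(s,t)]
    print(q,r,[onz(c,x[0]["point"],52).round() for c,x in zip((s,t),r) if x])
```

```text
t 20.2 pos [ 567.  -198.5   39.2] yaw 14.5 zaxis [-0.007  0.002 -1.   ] az 0.0 shift [ 0.0029  0.0008 -0.0008] F [-12.6  -1.8  -1.1] grip -0.004 5.8 j [-0.53  0.68  1.46 -0.    1.01  0.79]
roller [[{'point': [309.3, 171.0], 'score': 0.91}], []] [array([ 596., -209.,   52.])]
pivot [[{'point': [313.0, 145.5], 'score': 0.88}], [{'point': [394.8, 228.3], 'score': 0.56}]] [array([ 602., -305.,   52.]), array([ 585., -313.,   52.])]
guard_crown [[{'point': [230.3, 365.2], 'score': 0.96}], [{'point': [151.7, 207.1], 'score': 0.61}]] [array([644., 258.,  52.]), array([634., 316.,  52.])]
```

View pics/push.png

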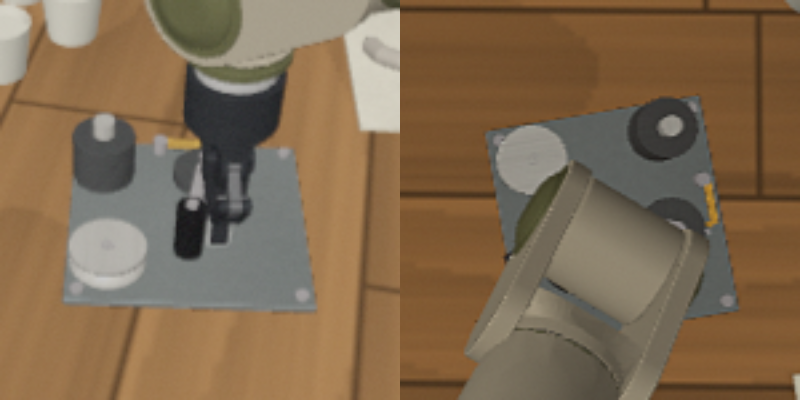

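The roller at about (190,228) in the left crop has moved some 58 mm and the lever has swung through about 0.5 rad. Force is about 12.7 N. I'll hold, check that it is steady, and hand in.

send_rows([
  [1, 0, 0, 0, 0, 0, 0],
  [1, 0, 0, 0, 0, 0, 0],
  [1, 0, 0, 0, 0, 0, 0],
  [1, 0, 0, 0, 0, 0, 0],
  [1, 0, 0, 0, 0, 0, 0],
  [1, 0, 0, 0, 0, 0, 0],
  [1, 0, 0, 0, 0, 0, 0],
  [1, 0, 0, 0, 0, 0, 0],
  [1, 0, 0, 0, 0, 0, 0],
  [1, 0, 0, 0, 0, 0, 0],
])

```text
time_s: 21.85
eef_pos: [567.0, -198.5, 39.2]
ee_rot: [-0.001, 0.992, 0.126, -0.003]
force: [-12.0, -1.3, -0.5]
grip_width: 0.002
grip_force: 5.8
```

Run:
```python
from h import *
go([570,-198.5,40])
print(ctrl.finish_job())
```

```text
t 21.85 pos [ 567.  -198.5   39.2] yaw 14.5 zaxis [-0.007  0.002 -1.   ] az 0.0 shift [ 0.0029  0.0008 -0.0008] F [-12.   -1.3  -0.5] grip 0.002 5.8 j [-0.53  0.68  1.46 -0.    1.01  0.79]
the job is handed in; nothing more can be done
None
```

The job is handed in at 21.9 s (no verdict came back): the guard hangs free on the rail, and the gripper is holding the tensioner at roughly 0.5 rad (my estimate from the pictures) with about 12 N; the arm was kept clear of the cup, jar and bowl.

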